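# Load the polishing carrier and close its keeper bar

## Task

Pack the bottle carrier for the polishing room: stand the red-capped jar in the red insert, the light-grey-capped jar in the light-grey insert and the blue bottle in the blue insert, each set down upright on the insert's floor and not dropped, swinging the keeper bar aside first if it is in the way. When all three are in, swing the bar fully shut over them into its catch and let go; leave the black-capped jar and the brass weight, which do not belong, where they stand.

Things in the scene. Friction and masses are not known exactly. Their poses are not given: they have to be found in the camera images.
- red_cap_jar: white glass jar with a RED screw cap (pumice powder), 30 mm diameter, 44 mm tall, loose and standing upright on the bench. Origin at the centre of its underside, z up.
- grey_cap_jar: white glass jar with a LIGHT GREY (nearly white) screw cap (polishing rouge), 28 mm diameter, 42 mm tall, loose and standing upright on the bench. Origin at the centre of its underside, z up.
- blue_bottle: small BLUE oil bottle with a white cap, 29 mm diameter, 48 mm tall; its straight blue body reaches to about 30 mm, above it narrows to the neck, loose and standing upright on the bench. Origin at the centre of its underside, z up.
- black_cap_jar: look-alike that stays on the bench: white glass jar with a BLACK screw cap (soldering flux), 34 mm diameter, 48 mm tall, loose and standing upright on the bench. Origin at the centre of its underside, z up.
- brass_weight: look-alike that stays on the bench: bottle-shaped plain BRASS weight, 30 mm diameter, 36 mm tall, loose and standing upright on the bench. Origin at the centre of its underside, z up.
- red_insert: square plastic insert of the carrier, RED, 52 x 52 mm outside, 48 x 48 mm inside, 18 mm high, floor 2 mm thick, fixed in one of the carrier's three pockets (which pocket differs each time). Origin at the centre of its underside, 6 mm above the bench; z up, axes parallel to the carrier's. The red-capped jar belongs here, standing on the insert's floor (8 mm above the bench).
- grey_insert: square plastic insert of the carrier, LIGHT GREY, 52 x 52 mm outside, 48 x 48 mm inside, 18 mm high, floor 2 mm thick, fixed in one of the carrier's three pockets (which pocket differs each time). Origin at the centre of its underside, 6 mm above the bench; z up, axes parallel to the carrier's. The grey-capped jar belongs here, standing on the insert's floor (8 mm above the bench).
- blue_insert: square plastic insert of the carrier, BLUE, 52 x 52 mm outside, 48 x 48 mm inside, 18 mm high, floor 2 mm thick, fixed in one of the carrier's three pockets (which pocket differs each time). Origin at the centre of its underside, 6 mm above the bench; z up, axes parallel to the carrier's. The blue bottle belongs here, standing on the insert's floor (8 mm above the bench).
- carrier: pale wooden bottle carrier, 66 (x) x 230 (y) mm, fixed; origin at the centre of its underside, on the bench. Three pockets with the inserts at y = -58, 0, +58 mm; walls and inserts end 24 mm above the bench. Pivot post of the keeper bar at (0, -101) mm; at y = +106 a steel catch, 75 mm high, for the bar's end. Bar: aluminium, 16 mm wide, 225 mm long from the pivot, 59 to 66 mm above the bench.
- keeper (a joint): keeper bar, swings level about the pivot post: a = 0 shut (along carrier +y over the inserts, end in the catch), growing to 1.5 rad as its free end swings to carrier +x. Starts at any angle, stays where left (friction 0.12 N m); bottles in the inserts pass below it; clear of all inserts from 1.2. Round black knob 18 mm wide, 70 to 92 mm above the bench, at (180 sin a, 180 cos a - 101) mm in the carrier's frame.
There are look-alikes about, which are no part of the job. What is shaped like the blue_bottle but orange is not meant.

How it is judged:
By the outcome, as a careful person would: the job done as asked, in the order asked, and still so for the second after the job is handed in, with the robot touching nothing.
It also fails if it takes over 104 s, if anything falls off the work surface, if the arm or the gripper's body presses on something with over 40 N, if the wrist force passes 120 N, or if a joint passes its speed limit or range.

## Robot

A 6-joint arm with a two-finger parallel gripper is mounted at the origin on a cart in front of the work surface, level with it; the furniture and walls round the work are solid. World frame = base frame: x ahead of the robot, y to its left, z up, the work surface at z = 0. Lengths are in m, angles in rad, forces in N, time in s.
With the tool pointing down it reaches from about 0.375 to 0.9 m from the base axis. Payload 3.1 kg.
Tool frame: the origin (TCP) lies midway between the tips of the shut fingers; the grasp point (between the pads) lies 19 mm behind it; z points along the fingers, y is the line along which they close (so a half turn about z gives the same grasp; the last joint's range is limited). The gripper opens to 85 mm and grips with 20 to 120 N. Pads are 22 mm wide; open, the fingers measure 114 mm over their backs; the gripper's body (76 mm by 85 mm) begins 54 mm behind the grasp point. The pads swing forward as they close: fully open they stand 13 mm farther back than shut.
Start: joints at [-1.355, 0.527, 1.433, -0, 1.181, -0.178], TCP at [0.24, -0.577, 0.21] pointing down, gripper open.
Joint ranges: [-3.08, 3.08], [-0.75, 2.2], [0.22, 2.44], [-1.43, 4.57], [0, 2.65], [-2.85, 2.85]. Speed limits (rad/s): [2.79, 2.79, 3.14, 3.14, 3.14, 3.14].

## Interface

Orientations are given as a unit quaternion [x, y, z, w].
In Python, from station import manip gives the robot as it stands.
- The arm moves only by the tool step_arm, never from a script. Its argument "targets" is text: rows parted by semicolons, each of 4 numbers parted by spaces: the shift along the tool's x, y, z in mm, then the turn about the tool's z in degrees. A call has 1 to 12 rows; each row is the pose to reach, as a shift and turn from the pose commanded when the call began, along the tool's axes at that moment; what a row does not reach only later rows make up. A row lasts 1/10 s, in which the tool goes at most 50 mm and 8.59 degrees, less where a joint would pass 70% of its speed; a pose out of reach is approached as far as the arm can. A call with a gripper value outside its range is refused whole. "gripper" is the closure, from 0 (fully open) to 1 (shut), set as the call begins (left out, the last holds). The fingers move at their own pace and stop on an object; "squeeze" is the grip in N (left out, the last holds). Time passes only in rows, so rows that repeat a pose let the fingers close. It gives the time, the measured TCP pose, the force, the opening and the grip force at its end, in the units of the state.
- manip.sense(): the state, without advancing time (a new reading comes with each control period).
- manip.snapshot(name): name is "side" or "top"; returns the picture (480x640x3 uint8, red, green, blue); there is no depth.
- manip.get_calibration(name): a dict with "fov_y" (degrees; the focal length in pixels is half the picture's height over the tangent of half this angle, whatever the lens; pixels are square), "cx", "cy" (the principal point, pixels), "k1" (the pictures are not rectified: a ray, as slopes to the right and down, at radius r is drawn at 1 + k1 r^2 times it, then the intrinsics apply), "extrinsics" (4x4, takes a point from camera to world coordinates). Camera axes: x right, y down, z forward; pixel columns grow to the right and rows downward; lengths in m; the calibration is good to about 2 mm. A picture is of the moment at which its call begins. get_calibration takes no time and is no camera call.
- manip.sign_off(): hands the job in; it is judged then, once.
Trained networks look in the newest picture that a camera, given by its name, has taken for a name from the list of things; names that differ only in an ending like _2 or _b are one class to them, and where a whole thing is asked for, a point or a joint stands for the part that bears it (a point fixed in the world has none). Each returns a list of dicts, best first, with "p" (0 to 1); they miss things now and then, are a little off and sometimes report something else, mostly with a low value. They report only what shows in the picture. A call takes as long as a camera call. They do not tell look-alikes from the thing itself.
- manip.recognise(camera, query): "position" ([column, row] in pixels, amid what is visible of it).
- manip.masks_of(camera, query): "pixels" (480x640 bool, what is visible of it) and "position" ([column, row] in pixels, amid what is visible of it).
- manip.mark_of(camera, query): "position" ([column, row] in pixels: a listed point, or the origin of a listed thing).
The state is a dict: "t": time; "q": joint angles; "qd": joint speeds; "tau": joint torques, N m; "tcp_pos": TCP position; "tool_rot": TCP orientation; "force": force on the tool from outside, world axes, zero at the start; "ft_torque": the same for the moment, N m; "finger_gap": opening from 0.0 (shut) to 1.0 (fully open); "gripper_force": force on a finger pad.
Only numpy, scipy, OpenCV 4.12 (cv2) and the standard library are available. Lean on these libraries where they do the work, as an engineer would, in place of code of your own. Each camera call takes 0.05 s, during which the arm holds its last target. There are 200 camera calls.

## Working session

There is one attempt and no reset: what is moved stays moved. The work goes in short steps, Python scripts to look and compute and a tool call to move; the robot and the scene stay as the last step left them, time stands still between calls to the robot, and variables do not carry over. Pictures are saved under pics/ and viewed, at most 14 in all, crops included, and the job is handed in when it is done.

Besides the shell and the picture viewer there is one more tool, called after "Call:" as name(argument=value, ...), one argument or row to a line, values as JSON. step_arm: Moves the arm, as the interface text tells. Its arguments: {"type":"object","properties":{"targets":{"type":"string"},"gripper":{"type":"number"},"squeeze":{"type":"number"}},"required":["targets"]}

```bash
mkdir -p pics; cat > h.py <<'E'
import numpy as np, cv2
from station import manip
def cal(n):
    c=manip.get_calibration(n); f=240/np.tan(np.radians(c["fov_y"])/2)
    return f,c["cx"],c["cy"],c["k1"],np.array(c["extrinsics"])
def ray(n,p):
    f,cx,cy,k,E=cal(n)
    d=np.array([(p[0]-cx)/f,(p[1]-cy)/f]); rd=np.hypot(*d); r=rd
    for _ in range(30): r=rd/(1+k*r*r)
    u=d/(1+k*r*r)
    return E[:3,3],E[:3,:3]@np.array([u[0],u[1],1])
def at(n,p,z):
    o,d=ray(n,p); return o+d*(z-o[2])/d[2]
def proj(n,X):
    f,cx,cy,k,E=cal(n)
    c=E[:3,:3].T@(np.array(X)-E[:3,3]); u=c[:2]/c[2]; u=u*(1+k*(u@u)); return u*f+[cx,cy]
def snap(n,name):
    im=manip.snapshot(n); cv2.imwrite(f"pics/{name}.png",im[:,:,::-1]); return im
E
python3 - <<'E'
from h import *
for n in("side","top"):
    snap(n,n+"0"); print(n,[np.round(x,3).tolist() if hasattr(x,'shape') else round(x,3) for x in cal(n)])
s=manip.sense(); print(s)
E
```

```text
side [604.091, 318.735, 227.015, -0.037, [[-0.978, -0.114, 0.174, 0.368], [-0.208, 0.58, -0.787, 0.953], [-0.011, -0.806, -0.591, 0.691], [0.0, 0.0, 0.0, 1.0]]]
top [522.619, 312.575, 240.249, -0.121, [[-0.017, -0.975, 0.221, 0.316], [-1.0, 0.016, -0.007, 0.151], [0.003, -0.222, -0.975, 1.143], [0.0, 0.0, 0.0, 1.0]]]
{'t': 0.1, 'q': array([-1.35549818e+00,  5.28393929e-01,  1.43378065e+00,  3.28583747e-05,
        1.18139001e+00, -1.78482062e-01]), 'qd': array([-0.00086657, -0.00010252, -0.00299731, -0.00234497, -0.00161645,
       -0.00023001]), 'tau': array([-5.52498847e-06, -4.43303204e+01, -1.78586322e+01, -2.53939797e-04,
        3.91265057e-03, -5.41597231e-06]), 'tcp_pos': array([ 0.23969928, -0.57646673,  0.20861671]), 'tool_rot': array([ 9.80680425e-01,  1.95614242e-01, -2.95816752e-06, -9.86076925e-04]), 'force': array([-0.68782806, -1.0029121 ,  0.3447218 ]), 'ft_torque': array([ 0.04604545,  0.02184333, -0.01816091]), 'gripper_force': 0.0, 'finger_gap': 0.9992408659174639}
```

View pics/top0.png

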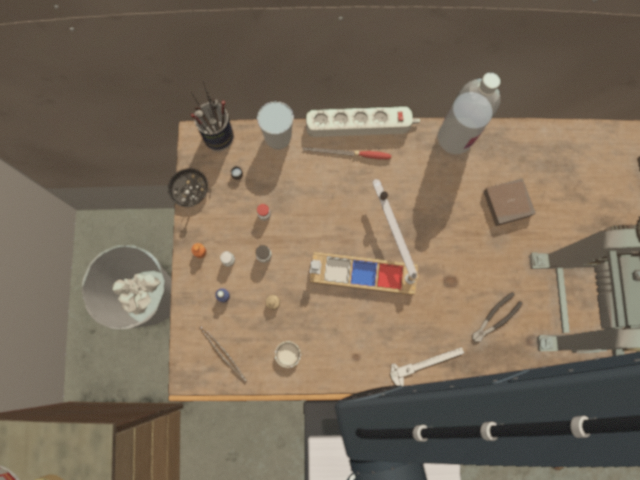

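View pics/side0.png

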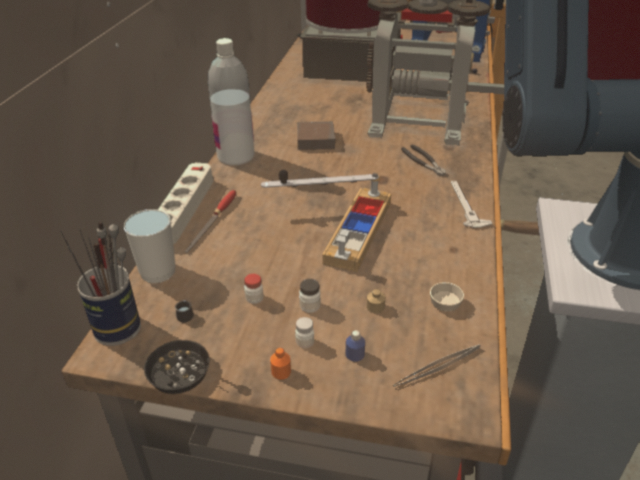

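The top view shows the red cap at (263,211), the grey cap at (227,258), the blue bottle at (222,295), the black cap at (263,253) and the brass weight at (272,301). The orange look-alike is at (198,250). The carrier runs from the catch at (315,268) to the pivot at (411,274), with inserts grey, blue, red from left to right. The bar is open, with its knob at (383,196).

```bash
python3 - <<'E'
from h import *
H=dict(red_cap_jar=.044,grey_cap_jar=.042,blue_bottle=.048,black_cap_jar=.048,brass_weight=.036,red_insert=.006,grey_insert=.006,blue_insert=.006,carrier=0)
for q in H:
    for n in("top","side"):
        for d in manip.mark_of(n,q)[:4]:
            z=.006 if "insert" in q else 0
            print("mark",q,n,round(d["p"],2),np.round(d["position"],1),np.round(at(n,d["position"],z),4)[:2])
E
python3 - <<'E'
from h import *
t=cv2.imread("pics/top0.png"); s=cv2.imread("pics/side0.png")
a=cv2.resize(t[170:320,180:430],None,fx=3.2,fy=3.2,interpolation=cv2.INTER_CUBIC)
b=cv2.resize(s[160:380,160:460],None,fx=2.6,fy=2.6,interpolation=cv2.INTER_CUBIC)
cv2.imwrite("pics/tc.png",a);cv2.imwrite("pics/sc.png",b)
E
```

```text
mark red_cap_jar top 0.66 [266.2 216.4] [0.6324 0.2476]
mark red_cap_jar side 0.83 [254.4 298.3] [0.635  0.2497]
mark grey_cap_jar top 0.52 [227.5 260.2] [0.5327 0.3338]
mark grey_cap_jar side 0.82 [302.7 342.2] [0.5332 0.3297]
mark blue_bottle top 0.5 [224.7 295.5] [0.4538 0.3387]
mark blue_bottle side 0.88 [355.8 354.8] [0.4491 0.3387]
mark blue_bottle side 0.76 [279.7 374.2] [0.5518 0.3975]
mark black_cap_jar top 0.47 [263.7 257.4] [0.5378 0.2529]
mark black_cap_jar side 0.68 [311.4 308.2] [0.5364 0.254 ]
mark black_cap_jar side 0.46 [355.5 355.8] [0.4493 0.3408]
mark brass_weight side 0.7 [354.2 357.2] [0.4507 0.3439]
mark brass_weight side 0.63 [374.2 304.1] [0.437  0.2242]
mark red_insert top 0.93 [385.9 274.3] [ 0.4942 -0.017 ]
mark red_insert side 0.68 [347.3 248.5] [0.5045 0.0947]
mark red_insert side 0.62 [366.6 211.7] [ 0.487  -0.0289]
mark grey_insert top 0.77 [337.3 272.3] [0.5006 0.0902]
mark grey_insert side 0.75 [350.8 249. ] [0.498  0.0949]
mark blue_insert top 0.56 [363.  274.4] [0.4949 0.0337]
mark blue_insert side 0.61 [359.2 230. ] [0.4919 0.0343]
mark carrier top 0.58 [365.7 274.9] [0.4946 0.0271]
mark carrier side 0.75 [357.3 230.8] [0.4962 0.0295]
```

View pics/tc.png

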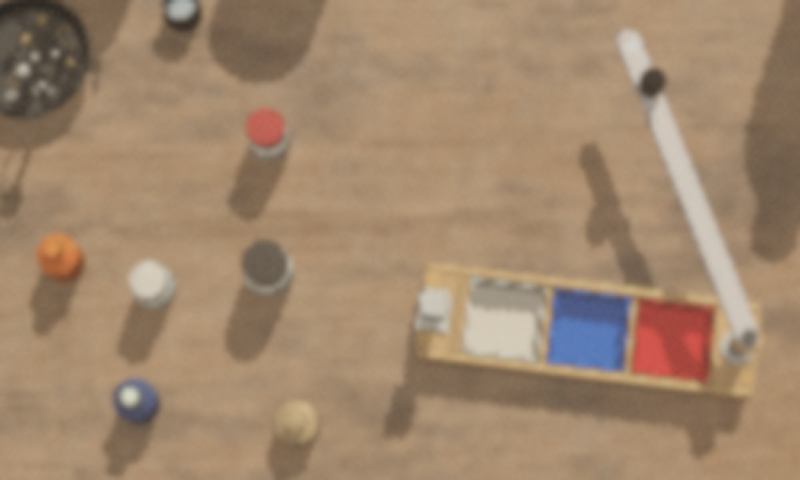

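View pics/sc.png

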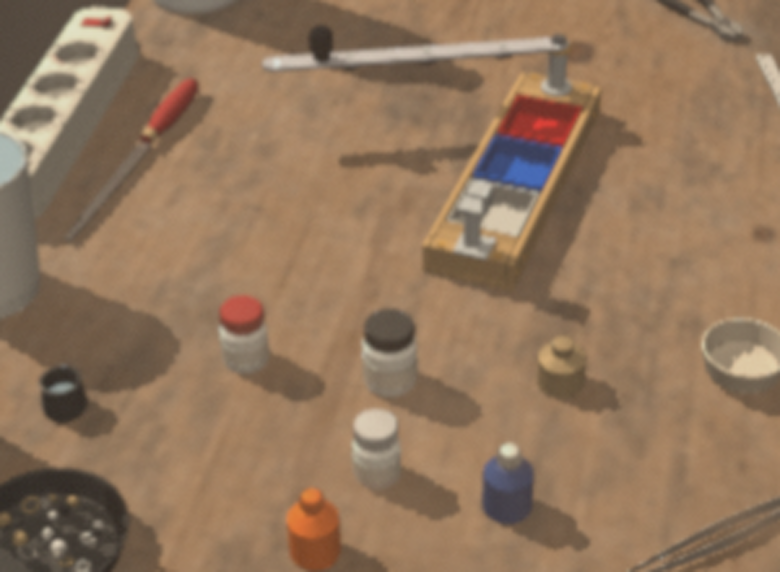

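```bash
python3 - <<'E'
from h import *
T=lambda x,y:(180+x/3.2,170+y/3.2); S=lambda x,y:(160+x/2.6,160+y/2.6)
P=[("red",T(266,127),.044,S(242,309),.044),("grey",T(151,282),.042,S(377,425),.042),("blue",T(129,397),.048,S(510,452),.048),
("black",T(266,261),.048,S(389,326),.048),("brass",T(297,420),.036,S(563,347),.036),("orange",T(58,252),.048,S(312,497),.048),("knob",T(652,81),.092,S(321,30),.092),
("pivot",T(738,350),.06,S(559,43),.068),("barend",T(630,36),.066,S(268,64),.066)]
for n,a,z,b,z2 in P: print(n,np.round(at("top",a,z)[:2],4),np.round(at("side",b,z2)[:2],4))
for n,c in dict(red=[(637,300),(714,308),(708,381),(632,372)],blue=[(552,291),(631,298),(627,371),(549,362)],carr=[(428,264),(760,303),(752,395),(418,357)]).items():
    w=np.array([at("top",T(*p),.024)[:2] for p in c]); print(n,w.mean(0).round(4),np.round(np.degrees(np.arctan2(*(w[1]-w[0]))),1),np.linalg.norm(w[0]-w[1]).round(4),np.linalg.norm(w[1]-w[2]).round(4),w.round(3).tolist())
w=np.array([at("side",S(*p),.024)[:2] for p in [(424,245),(516,75),(600,88),(514,265)]]);print(w.round(3).tolist(),w.mean(0))
E
```

```text
red [0.6356 0.2506] [0.6336 0.2505]
grey [0.5293 0.3278] [0.5285 0.3302]
blue [0.4512 0.3402] [0.4494 0.3417]
black [0.5412 0.2499] [0.5388 0.2523]
brass [0.4358 0.2301] [0.4331 0.2371]
orange [0.5496 0.3902] [0.5493 0.3959]
knob [ 0.6491 -0.0079] [ 0.6483 -0.0089]
pivot [ 0.4739 -0.0608] [ 0.4776 -0.0633]
barend [0.6896 0.0016] [0.6868 0.0045]
red [ 0.4868 -0.0236] -172.9 0.0529 0.0504 [[0.515, -0.0], [0.508, -0.053], [0.458, -0.046], [0.466, 0.005]]
blue [0.4946 0.0326] -173.9 0.054 0.0502 [[0.522, 0.057], [0.516, 0.004], [0.466, 0.008], [0.473, 0.061]]
carr [0.4951 0.0326] -172.2 0.2283 0.0636 [[0.542, 0.141], [0.511, -0.085], [0.448, -0.076], [0.478, 0.149]]
[[0.54, 0.142], [0.512, -0.081], [0.445, -0.075], [0.477, 0.151]] [0.49351645 0.0340693 ]
```

```bash
cat >> h.py <<'E'
def state():
    s=manip.sense(); x,y,z,w=s["tool_rot"]
    th=np.degrees(np.arctan2(2*(x*y+z*w),1-2*(y*y+z*z)))
    return s["tcp_pos"],th,s
def go(goal,th=None):
    p,t,s=state(); d=np.array(goal)-p; c,n=np.cos(np.radians(t)),np.sin(np.radians(t))
    print("shift mm",np.round([1e3*(d[0]*c+d[1]*n),1e3*(d[0]*n-d[1]*c),-1e3*d[2]],1),"turn",0 if th is None else round(t-th,1))
def rep():
    p,t,s=state(); print("t",round(s["t"],2),"tcp",p.round(4),"th",round(t,1),"F",s["force"].round(1),"gap",round(s["finger_gap"],3),"gf",round(s["gripper_force"],1))
E
python3 - <<'E'
from h import *
rep(); go((.27,-.33,.35)); go((.65,-.008,.16),19.3)
E
```

```text
t 1.0 tcp [ 0.2398 -0.5771  0.2095] th 22.6 F [0.1 0.5 0.2] gap 1.001 gf 0.0
shift mm [ 122.7 -216.6 -140.5] turn 0
shift mm [ 597.2 -368.2   49.5] turn 3.3
```

Call:
step_arm(
  targets="0 0 -50 0;0 0 -100 0;0 0 -140 0;123 -217 -140 0;123 -217 -140 0;123 -217 -140 0;123 -217 -140 0;123 -217 -140 0;123 -217 -140 0;123 -217 -140 0",
  gripper=0.6,
  squeeze=25,
)

```text
t: 2.0
tcp_pos: [0.2704, -0.3289, 0.3502]
tool_rot: [0.981, 0.197, 0.0, 0.001]
force: [-0.5, -0.1, 0.8]
finger_gap: 0.397
gripper_force: 0.0
```

```bash
python3 -c "
from h import *
rep(); go((.65,-.008,.16),19.3)"
```

```text
t 2.0 tcp [ 0.2704 -0.3289  0.3502] th 22.7 F [-0.5 -0.1  0.8] gap 0.397 gf 0.0
shift mm [ 473.9 -149.8  190.2] turn 3.4
```

Call:
step_arm(
  targets="474 -150 0 3;474 -150 0 3;474 -150 0 3;474 -150 0 3;474 -150 0 3;474 -150 0 3;474 -150 0 3;474 -150 0 3;474 -150 0 3;474 -150 0 3;474 -150 190 3;474 -150 190 3",
)

```text
t: 3.2
tcp_pos: [0.6545, -0.0094, 0.2491]
tool_rot: [0.985, 0.171, 0.003, 0.001]
force: [-0.2, -0.9, -0.5]
finger_gap: 0.398
gripper_force: 0.0
```

Call:
step_arm(
  targets="0 0 0 0;0 0 0 0;0 0 0 0;0 0 0 0",
)

```text
t: 3.6
tcp_pos: [0.6525, -0.0102, 0.253]
tool_rot: [0.986, 0.169, 0.003, 0.001]
force: [0.4, -0.8, -0.2]
finger_gap: 0.4
gripper_force: 0.0
```

```bash
python3 -c "
from h import *
rep(); go((.65,-.008,.16),19.3)
im=snap('top','t1');print([(round(d['p'],2),d['position'],at('top',d['position'],.081)) for d in manip.recognise('top','keeper')])"
```

```text
t 3.6 tcp [ 0.6525 -0.0102  0.253 ] th 19.5 F [ 0.4 -0.8 -0.2] gap 0.4 gf 0.0
shift mm [-1.6 -2.9 93. ] turn 0.2
[(0.72, [382.1, 193.8], array([ 0.6560209 , -0.00620642,  0.081     ]))]
```

Call:
step_arm(
  targets="-2 -3 45 0;-2 -3 90 0;-2 -3 110 0;-2 -3 130 0;-2 -3 145 0;-2 -3 160 0;-2 -3 170 0;-2 -3 179 0;-2 -3 179 0;-2 -3 179 0",
)

```text
t: 4.7
tcp_pos: [0.6478, -0.0071, 0.0708]
tool_rot: [0.985, 0.17, 0.0, 0.0]
force: [0.6, -0.2, -0.2]
finger_gap: 0.402
gripper_force: 0.0
```

```bash
python3 -c "
from h import *
rep(); go((.661,-.073,.075),-0.8)
im=snap('side','s1'); cv2.imwrite('pics/s1c.png',cv2.resize(im[100:300,200:460,::-1],None,fx=2.5,fy=2.5))"
```

```text
t 4.7 tcp [ 0.6478 -0.0071  0.0708] th 19.6 F [ 0.6 -0.2 -0.2] gap 0.402 gf 0.0
shift mm [-9.6 66.5 -4.2] turn 20.4
```

View pics/s1c.png

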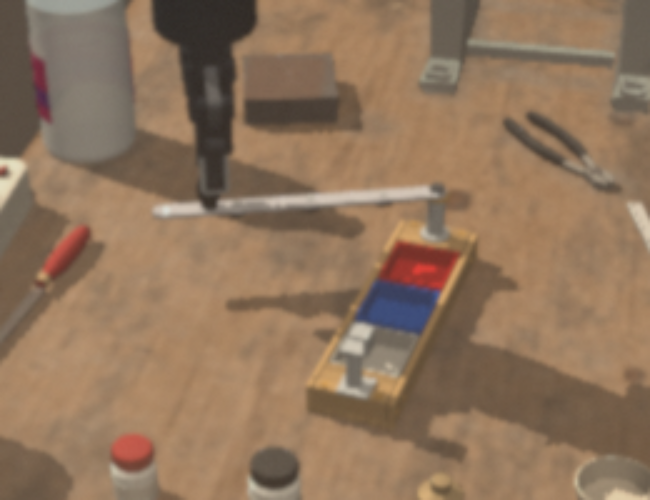

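The fingers straddle the knob on the bar, which is still open at about 1.1 rad. Next I swing it wider.

Call:
step_arm(
  targets="0 8 -2 2;-1 16 -2 5;-1 24 -2 7;-2 32 -2 10;-4 40 -2 13;-6 48 -2 16;-8 56 -2 18;-9 62 -2 20;-10 66 -2 20;-10 66 -2 20",
)

```text
t: 5.75
tcp_pos: [0.6603, -0.0733, 0.0726]
tool_rot: [1.0, -0.004, 0.0, 0.0]
force: [0.2, -0.5, -0.0]
finger_gap: 0.395
gripper_force: 0.0
```

Call:
step_arm(
  targets="0 0 -40 0;0 0 -90 0;0 0 -120 0;0 0 -120 0",
)

```text
t: 6.15
tcp_pos: [0.6638, -0.073, 0.1987]
tool_rot: [1.0, -0.003, 0.006, 0.001]
force: [-0.2, -0.4, -0.0]
finger_gap: 0.399
gripper_force: 0.0
```

```bash
python3 -c "
from h import *
rep(); go((.529,.329,.16),82.3)"
```

```text
t 6.15 tcp [ 0.6638 -0.073   0.1987] th -0.4 F [-0.2 -0.4 -0. ] gap 0.399 gf 0.0
shift mm [-137.4 -401.1   38.7] turn -82.7
```

Call:
step_arm(
  targets="-137 -401 0 -82;-137 -401 0 -82;-137 -401 0 -82;-137 -401 0 -82;-137 -401 0 -82;-137 -401 0 -82;-137 -401 0 -82;-137 -401 0 -82;-137 -401 0 -82;-137 -401 0 -82;-137 -401 0 -82;-137 -401 0 -82",
  gripper=0.35,
)

```text
t: 7.35
tcp_pos: [0.5256, 0.3293, 0.1917]
tool_rot: [0.758, 0.653, -0.001, -0.0]
force: [0.3, -0.0, 0.2]
finger_gap: 0.649
gripper_force: 0.0
```

```bash
python3 -c "
from h import *
rep(); go((.5295,.3295,.1),82.3);
im=snap('top','t2')
d=manip.recognise('top','keeper');print(d and at('top',d[0]['position'],.085))"
```

```text
t 7.35 tcp [0.5256 0.3293 0.1917] th 81.5 F [ 0.3 -0.   0.2] gap 0.649 gf 0.0
shift mm [ 0.8  3.9 91.7] turn -0.8
[ 0.56904139 -0.02858848  0.085     ]
```

View pics/t2.png

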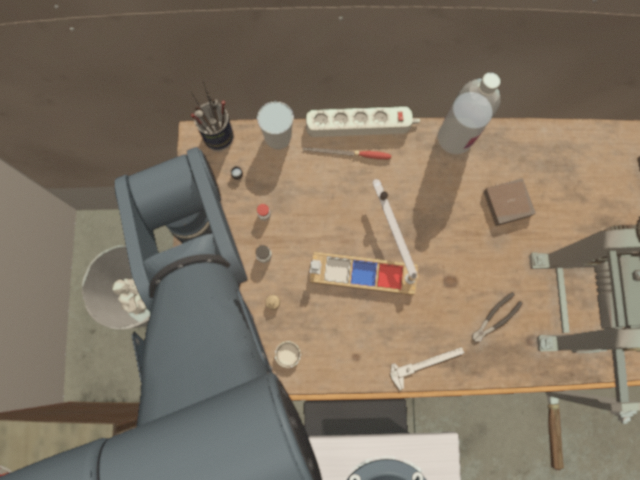

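```bash
python3 -c "
from h import *
print(proj('side',(.6478,-.0071,.0708)),proj('side',(.65,-.008,.092)),proj('side',(.65,-.008,.066)))
im=snap('side','s2'); a=cv2.imread('pics/side0.png'); b=cv2.imread('pics/s1.png')
f=lambda i:cv2.resize(i[140:220,230:400],None,fx=4,fy=4)[:, :]
o=np.vstack([cv2.resize(i[150:205,240:400],None,fx=3.6,fy=3.6,interpolation=2) for i in (a,b,im[:,:,::-1])]); cv2.imwrite('pics/cmp.png',o);print(o.shape)"
```

```text
[283.9413033  181.43821331] [282.46014867 171.69176539] [283.07432555 183.18128071]
(594, 576, 3)
```

View pics/cmp.png

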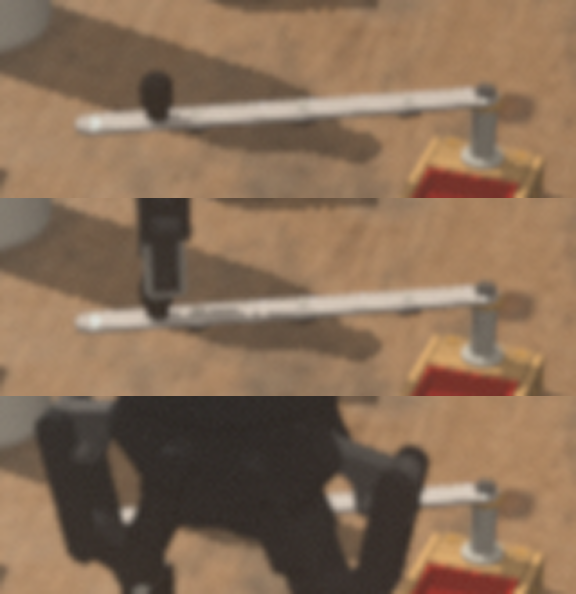

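```bash
python3 -c "
from h import *
im=cv2.imread('pics/s2.png'); p,t,s=state(); 
for z in (0,.02,.04):
  u=proj('side',p+[0,0,z]); print(u); cv2.circle(im,tuple(int(v) for v in u.round()),1,(0,255,0),-1)
cv2.imwrite('pics/s2c.png',cv2.resize(im[130:390,190:450],None,fx=2.3,fy=2.3))"
```

```text
[304.06925608 243.66898784]
[303.69036289 231.77086322]
[303.30057677 219.51629673]
```

View pics/s2c.png

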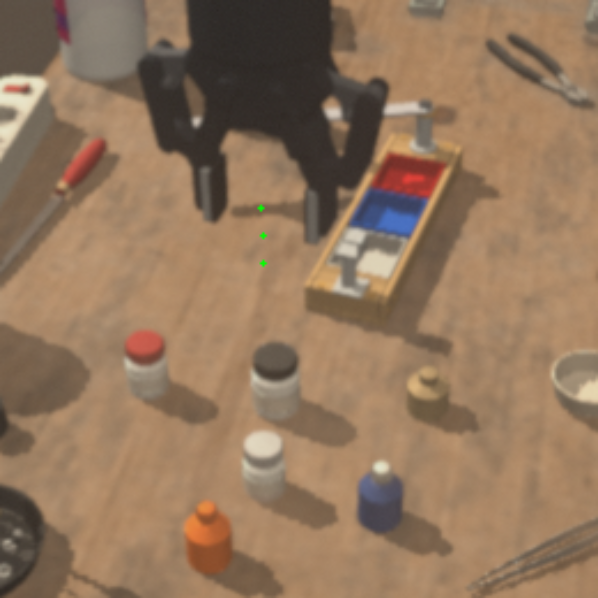

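The finger tips show about 24 mm above the projected TCP, so they passed over the knob and the bar didn't move. I'll shut the gripper here to calibrate that offset.

Call:
step_arm(
  targets="0 4 0 -1;0 4 0 -1;0 4 0 -1;0 4 0 -1;0 4 0 -1;0 4 0 -1;0 4 0 -1;0 4 0 -1;0 4 0 -1;0 4 0 -1",
  gripper=1,
)

```text
t: 8.5
tcp_pos: [0.5301, 0.3289, 0.1925]
tool_rot: [0.751, 0.66, 0.0, -0.0]
force: [0.0, -0.9, 0.6]
finger_gap: 0.0
gripper_force: 0.0
```

```bash
python3 -c "
from h import *
rep()
im=snap('side','s3')[:,:,::-1].copy(); p,t,s=state(); 
for z in (0,.02,.04):
  u=proj('side',p+[0,0,z]); print(u); cv2.circle(im,tuple(int(v) for v in u.round()),1,(0,255,0),-1)
cv2.imwrite('pics/s3c.png',cv2.resize(im[170:290,230:390],None,fx=3.7,fy=3.7))"
```

```text
t 8.5 tcp [0.5301 0.3289 0.1925] th 82.6 F [ 0.  -0.9  0.6] gap 0.0 gf 0.0
[301.26300506 243.22874516]
[300.84285325 231.32859193]
[300.41066507 219.07211825]
```

View pics/s3c.png

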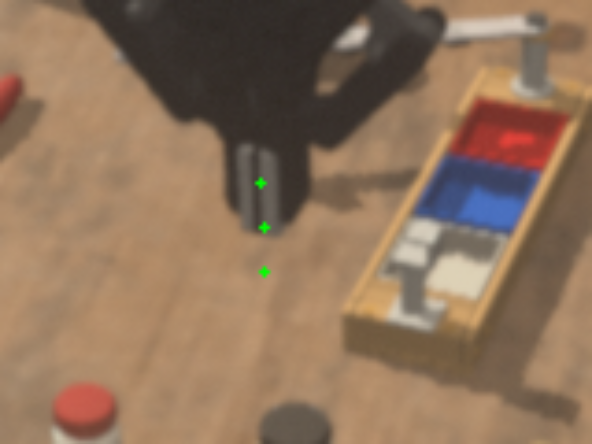

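```bash
python3 -c "
from h import *
im=cv2.imread('pics/t1.png')
for z in (0,.073,.15,.2):
  u=proj('top',np.array([.6525,-.0102,.253+z])); print(u); cv2.circle(im,tuple(int(v) for v in u.round()),1,(0,255,0),-1)
cv2.imwrite('pics/t1c.png',cv2.resize(im[80:300,310:530],None,fx=2.7,fy=2.7))"
```

```text
[396.8244847  166.50889275]
[403.67408328 151.00756649]
[412.15423437 131.77163929]
[418.51388717 117.31241022]
```

View pics/t1c.png

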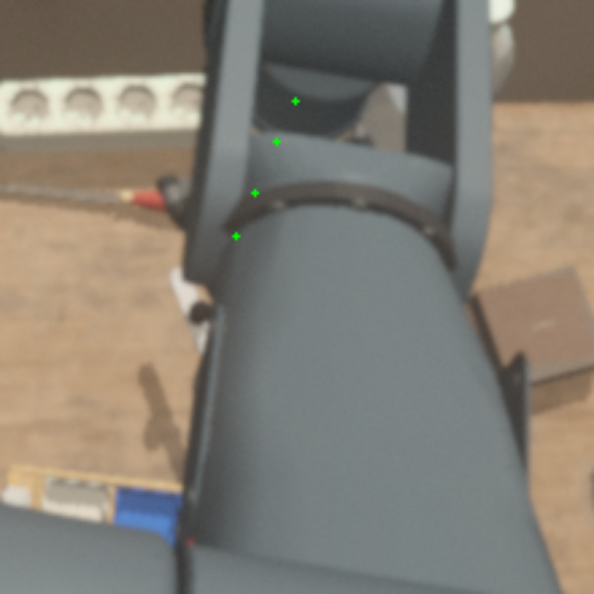

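```bash
python3 -c "
from h import *
go((.62,.12,.16),82.6);go((.62,.12,.01),82.6)"
```

```text
shift mm [-195.5  116.1   32.5] turn -0.0
shift mm [-195.5  116.1  182.5] turn -0.0
```

Call:
step_arm(
  targets="-195 116 0 0;-195 116 0 0;-195 116 0 0;-195 116 0 0;-195 116 0 0;-195 116 0 0;-195 116 50 0;-195 116 100 0;-195 116 140 0;-195 116 165 0;-195 116 180 0;-195 116 182 0",
)

```text
t: 9.75
tcp_pos: [0.6183, 0.1213, 0.0087]
tool_rot: [0.751, 0.66, -0.001, -0.001]
force: [0.4, -0.3, -0.4]
finger_gap: 0.003
gripper_force: 0.0
```

Call:
step_arm(
  targets="0 0 2 0;0 0 4 0;0 0 6 0;0 0 6 0",
)

```text
t: 10.15
tcp_pos: [0.6205, 0.1206, 0.0054]
tool_rot: [0.751, 0.66, 0.001, 0.001]
force: [0.1, -1.0, 0.3]
finger_gap: -0.005
gripper_force: 0.0
```

```bash
python3 -c "
from h import *
rep()
im=snap('side','s4')[:,:,::-1].copy(); p,t,s=state(); 
for z in (0,.02,.04):
  u=proj('side',p+[0,0,z]); print(u); cv2.circle(im,tuple(int(v) for v in u.round()),0,(0,255,0),-1)
cv2.imwrite('pics/s4c.png',cv2.resize(im[160:280,230:390],None,fx=3.7,fy=3.7))"
```

```text
t 10.15 tcp [0.6205 0.1206 0.0054] th 82.6 F [ 0.1 -1.   0.3] gap -0.005 gf 0.0
[282.38407919 249.74442076]
[281.87058714 241.07893384]
[281.34642354 232.22327946]
```

View pics/s4c.png

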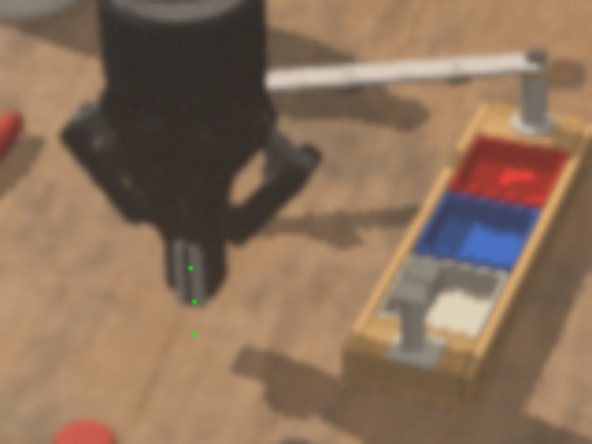

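Call:
step_arm(
  targets="0 0 3 0;0 0 6 0;0 0 8 0;0 0 10 0;0 0 10 0",
)

```text
t: 10.7
tcp_pos: [0.6196, 0.1205, -0.006]
tool_rot: [0.751, 0.66, -0.0, -0.0]
force: [-0.5, 0.5, -0.1]
finger_gap: -0.0
gripper_force: 0.0
```

Call:
step_arm(
  targets="0 0 2 0;0 0 3 0;0 0 4 0;0 0 4 0;0 0 4 0",
)

```text
t: 11.2
tcp_pos: [0.6199, 0.1205, -0.0095]
tool_rot: [0.751, 0.66, 0.0, 0.0]
force: [0.3, 0.1, 0.1]
finger_gap: -0.001
gripper_force: 0.0
```

Call:
step_arm(
  targets="0 0 2 0;0 0 4 0;0 0 5 0;0 0 6 0;0 0 6 0",
)

```text
t: 11.7
tcp_pos: [0.6198, 0.1206, -0.0157]
tool_rot: [0.751, 0.66, -0.0, -0.0]
force: [-1.0, 0.3, 0.5]
finger_gap: 0.0
gripper_force: 0.0
```

Call:
step_arm(
  targets="0 0 1 0;0 0 2 0;0 0 2 0;0 0 2 0",
)

```text
t: 12.1
tcp_pos: [0.6199, 0.1205, -0.0175]
tool_rot: [0.751, 0.66, -0.0, -0.0]
force: [-0.4, 0.4, 0.3]
finger_gap: 0.002
gripper_force: 0.0
```

Call:
step_arm(
  targets="0 0 1 0;0 0 2 0;0 0 2 0;0 0 2 0",
)

```text
t: 12.5
tcp_pos: [0.6199, 0.1205, -0.0195]
tool_rot: [0.752, 0.66, -0.0, -0.0]
force: [0.5, 0.3, 0.3]
finger_gap: -0.001
gripper_force: 0.0
```

Call:
step_arm(
  targets="0 0 1 0;0 0 1 0;0 0 1 0",
)

```text
t: 12.8
tcp_pos: [0.6199, 0.1206, -0.0205]
tool_rot: [0.751, 0.66, -0.0, -0.0]
force: [0.5, -0.3, 0.1]
finger_gap: 0.002
gripper_force: 0.0
```

Call:
step_arm(
  targets="0 0 1 0;0 0 1 0;0 0 1 0",
)

```text
t: 13.1
tcp_pos: [0.6199, 0.1205, -0.0215]
tool_rot: [0.751, 0.66, -0.0, -0.0]
force: [0.3, 0.5, -0.6]
finger_gap: 0.001
gripper_force: 0.0
```

Call:
step_arm(
  targets="0 0 1 0;0 0 1 0;0 0 1 0",
)

```text
t: 13.4
tcp_pos: [0.62, 0.1205, -0.0217]
tool_rot: [0.751, 0.66, 0.0, 0.0]
force: [-2.0, 0.1, 4.8]
finger_gap: -0.0
gripper_force: 2.7
```

The tips touch the bench at a reported z of −21.6 mm, so I'll correct for a tool offset of about 21.6 mm. I check the horizontal error from the same pose.

```bash
python3 -c "
from h import *
im=snap('side','s5')[:,:,::-1].copy(); p,t,s=state(); c,n=np.cos(np.radians(t)),np.sin(np.radians(t))
# tip block corners: +-11 along tool x, +-14 along tool y at z=0 ; centre too
for a,b in ((0,0),(11,0),(11,-8),(11,8)):
  u=proj('side',np.array([p[0]+(a*c+b*n)/1e3,p[1]+(a*n-b*c)/1e3,0])); print(a,b,u.round(1)); cv2.circle(im,tuple(int(v) for v in u.round()),0,(0,255,0),-1)
s=cv2.resize(im[190:270,240:320],None,fx=7,fy=7,interpolation=cv2.INTER_NEAREST)
cv2.imwrite('pics/s5c.png',s)"
```

```text
0 0 [282.7 252.1]
11 0 [280.4 255.6]
11 -8 [284.5 256.5]
11 8 [276.4 254.7]
```

View pics/s5c.png

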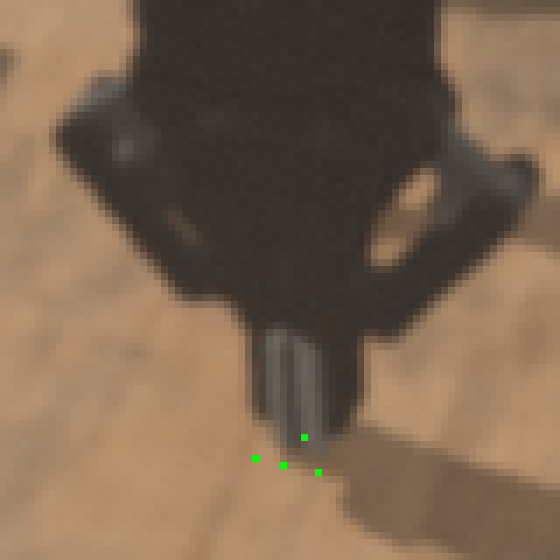

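```bash
sed -i 's/^def go(goal,th=None):/def go(goal,th=None):  # goal = finger-tip position; tips lie 21.6 mm above the reported TCP\n    goal=np.array(goal)-[0,0,.0216]/' h.py; python3 -c "
from h import *
rep(); go((.65,-.008,.130),19.3)"
```

```text
t 13.45 tcp [ 0.62    0.1205 -0.0217] th 82.6 F [-0.6  0.6  5. ] gap -0.004 gf 2.7
shift mm [-123.6   46.4 -130.1] turn 63.3
```

Call:
step_arm(
  targets="0 0 -40 0;0 0 -90 0;0 0 -130 0;-124 46 -130 63;-124 46 -130 63;-124 46 -130 63;-124 46 -130 63;-124 46 -130 63;-124 46 -130 63;-124 46 -130 63;-124 46 -130 63;-124 46 -130 63",
  gripper=0.6,
)

```text
t: 14.65
tcp_pos: [0.6493, -0.0084, 0.1073]
tool_rot: [0.985, 0.17, -0.0, -0.0]
force: [-0.6, -0.3, -0.6]
finger_gap: 0.402
gripper_force: 0.0
```

```bash
python3 -c "
from h import *
rep(); go((.65,-.008,.073),19.3)"
```

```text
t 14.65 tcp [ 0.6493 -0.0084  0.1073] th 19.6 F [-0.6 -0.3 -0.6] gap 0.402 gf 0.0
shift mm [ 0.8 -0.1 55.9] turn 0.3
```

Call:
step_arm(
  targets="1 0 15 0;1 0 30 0;1 0 40 0;1 0 48 0;1 0 55 0;1 0 55 0;1 0 55 0",
)

```text
t: 15.35
tcp_pos: [0.6506, -0.008, 0.0524]
tool_rot: [0.985, 0.17, 0.0, 0.0]
force: [0.0, 0.6, 0.2]
finger_gap: 0.402
gripper_force: 0.0
```

Call:
step_arm(
  targets="0 8 0 2;-1 16 0 5;-1 24 0 7;-2 32 0 10;-4 40 0 13;-6 48 0 16;-8 56 0 18;-9 62 0 20;-10 68 0 20;-10 68 0 20",
)

```text
t: 16.35
tcp_pos: [0.6643, -0.0766, 0.0527]
tool_rot: [1.0, -0.004, 0.0, 0.0]
force: [0.5, 0.6, -0.6]
finger_gap: 0.401
gripper_force: 0.0
```

Call:
step_arm(
  targets="0 0 -40 0;0 0 -90 0;0 0 -120 0;0 0 -120 0;0 0 -120 0",
  gripper=0.35,
)

```text
t: 16.85
tcp_pos: [0.6641, -0.0754, 0.1735]
tool_rot: [1.0, -0.004, 0.001, 0.0]
force: [0.3, 0.0, -0.3]
finger_gap: 0.65
gripper_force: 0.0
```

```bash
python3 -c "
from h import *
rep(); go((.529,.329,.15),82.3)
snap('side','s6')"
```

```text
t 16.85 tcp [ 0.6641 -0.0754  0.1735] th -0.4 F [ 0.3  0.  -0.3] gap 0.65 gf 0.0
shift mm [-138.  -403.4   45.1] turn -82.7
```

View pics/s6.png

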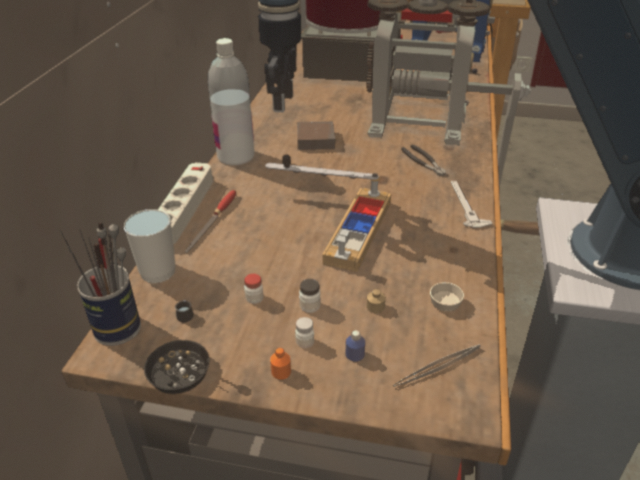

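The bar has swung: its free end is now at (267,165) and the knob at (287,160). I'll work out the angle from that while the arm moves to the grey jar.

Call:
step_arm(
  targets="-138 -403 0 -82;-138 -403 0 -82;-138 -403 0 -82;-138 -403 0 -82;-138 -403 0 -82;-138 -403 0 -82;-138 -403 0 -82;-138 -403 0 -82;-138 -403 0 -82;-138 -403 0 -82;-138 -403 0 -82;-138 -403 0 -82",
)

```text
t: 18.1
tcp_pos: [0.528, 0.328, 0.1709]
tool_rot: [0.758, 0.653, -0.002, -0.0]
force: [0.7, -1.1, -0.2]
finger_gap: 0.651
gripper_force: 0.0
```

```bash
python3 -c "
from h import *
rep(); go((.5295,.3295,.06),82.3)
for p in (at('side',(287,160),.081),at('side',(267,165.5),.066)):
  d=p[:2]-[.481,-.067]; print(p[:2],np.hypot(*d),np.radians(82.3)-np.arctan2(d[1],d[0]))"
```

```text
t 18.1 tcp [0.528  0.328  0.1709] th 81.5 F [ 0.7 -1.1 -0.2] gap 0.651 gf 0.0
shift mm [  1.7   1.3 132.5] turn -0.8
[ 0.65782704 -0.0715558 ] 0.1768857210913672 1.4621644146750303
[ 0.69947283 -0.06733786] 0.2184730941784422 1.437952430272731
```

Call:
step_arm(
  targets="2 1 45 -1;2 1 90 -1;2 1 115 -1;2 1 135 -1;2 1 150 -1;2 1 162 -1;2 1 169 -1;2 1 172 -1;2 1 172 -1;2 1 172 -1",
)

```text
t: 19.1
tcp_pos: [0.5307, 0.3307, 0.0013]
tool_rot: [0.751, 0.66, 0.001, 0.0]
force: [0.0, -0.0, -0.3]
finger_gap: 0.649
gripper_force: 0.0
```

Call:
step_arm(
  targets="0 0 0 0;0 0 0 0;0 0 0 0;0 0 0 0;0 0 0 0;0 0 0 0;0 0 0 0",
  gripper=1,
  squeeze=25,
)

```text
t: 19.8
tcp_pos: [0.5307, 0.3307, 0.0013]
tool_rot: [0.751, 0.66, 0.001, 0.0]
force: [-0.4, 0.6, 6.1]
finger_gap: 0.299
gripper_force: 24.7
```

```bash
python3 -c "
from h import *
rep(); go((.5023,.0905,.12),82.3)"
```

```text
t 19.8 tcp [0.5307 0.3307 0.0013] th 82.6 F [-0.4  0.6  6.1] gap 0.299 gf 24.7
shift mm [-241.9    2.9  -97.1] turn 0.3
```

Call:
step_arm(
  targets="0 0 -15 0;0 0 -35 0;0 0 -60 0;0 0 -85 0;0 0 -97 0;-25 0 -97 0;-60 1 -97 0;-95 1 -97 0;-130 2 -97 0;-165 2 -97 0;-200 3 -97 0;-230 3 -97 0",
)

```text
t: 21.0
tcp_pos: [0.5026, 0.1003, 0.0974]
tool_rot: [0.752, 0.66, -0.0, -0.0]
force: [0.4, 0.3, -0.3]
finger_gap: 0.301
gripper_force: 24.7
```

Call:
step_arm(
  targets="-8 0 0 0;-12 0 0 0;-12 0 0 0;-12 0 0 0",
)

```text
t: 21.4
tcp_pos: [0.5019, 0.091, 0.0975]
tool_rot: [0.751, 0.66, 0.0, -0.0]
force: [-1.1, -0.3, 0.1]
finger_gap: 0.296
gripper_force: 24.7
```

```bash
python3 -c "
from h import *
rep(); go((.5023,.0905,.035),82.3)
im=snap('side','s7');cv2.imwrite('pics/s7c.png',cv2.resize(im[120:300,240:440,::-1],None,fx=3,fy=3))"
```

```text
t 21.4 tcp [0.5019 0.091  0.0975] th 82.6 F [-1.1 -0.3  0.1] gap 0.296 gf 24.7
shift mm [-0.5  0.5 84.1] turn 0.3
```

View pics/s7c.png

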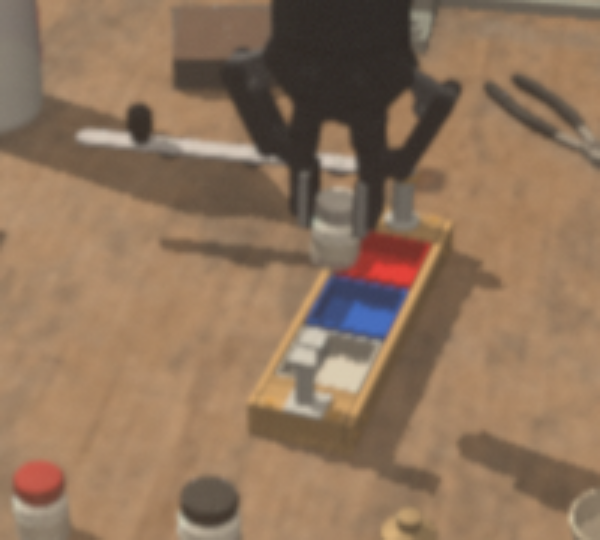

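The jar hangs upright from the pads, gripped by its cap. Next I lower it into the grey insert.

Call:
step_arm(
  targets="0 0 25 0;0 0 45 0;0 0 60 0;0 0 70 0;0 0 77 0;0 0 82 0;0 0 85 0;0 0 85 0;0 0 85 0",
)

```text
t: 22.35
tcp_pos: [0.5021, 0.09, 0.0129]
tool_rot: [0.752, 0.66, 0.0, 0.0]
force: [-1.4, -0.9, -0.5]
finger_gap: 0.296
gripper_force: 24.7
```

Call:
step_arm(
  targets="0 0 1 0;0 0 2 0;0 0 2 0;0 0 2 0",
)

```text
t: 22.75
tcp_pos: [0.5018, 0.09, 0.0106]
tool_rot: [0.751, 0.66, 0.0, 0.0]
force: [0.2, 0.1, -0.1]
finger_gap: 0.297
gripper_force: 24.7
```

Call:
step_arm(
  targets="0 0 1 0;0 0 1 0;0 0 1 0",
)

```text
t: 23.05
tcp_pos: [0.5018, 0.0901, 0.0095]
tool_rot: [0.751, 0.66, -0.0, -0.0]
force: [-0.1, 0.3, -1.0]
finger_gap: 0.301
gripper_force: 24.7
```

Call:
step_arm(
  targets="0 0 1 0;0 0 1 0;0 0 1 0",
)

```text
t: 23.35
tcp_pos: [0.5019, 0.0901, 0.0092]
tool_rot: [0.751, 0.66, 0.0, 0.0]
force: [-0.3, -0.4, 6.1]
finger_gap: 0.3
gripper_force: 25.3
```

Contact came where predicted, at 9.2 mm. Now I release and lift.

Call:
step_arm(
  targets="0 0 0 0;0 0 0 0;0 0 0 0;0 0 0 0;0 0 -10 0;0 0 -30 0;0 0 -60 0;0 0 -100 0;0 0 -110 0;0 0 -110 0",
  gripper=0.35,
)

```text
t: 24.35
tcp_pos: [0.5032, 0.0901, 0.1207]
tool_rot: [0.751, 0.66, 0.002, 0.002]
force: [0.0, -0.5, 0.2]
finger_gap: 0.649
gripper_force: 0.0
```

```bash
python3 -c "
from h import *
rep(); go((.635,.2505,.14),82.3)
manip.snapshot('side')
for q in ('grey_cap_jar','red_cap_jar','blue_bottle'):
  for d in manip.mark_of('side',q)[:4]: print(q,round(d['p'],2),at('side',d['position'],0).round(4),at('side',d['position'],.008).round(4))"
```

```text
t 24.35 tcp [0.5032 0.0901 0.1207] th 82.6 F [ 0.  -0.5  0.2] gap 0.649 gf 0.0
shift mm [176.1 110.    2.3] turn 0.3
grey_cap_jar 0.73 [0.4337 0.2301 0.    ] [0.433  0.2384 0.008 ]
grey_cap_jar 0.64 [0.5039 0.0736 0.    ] [0.5023 0.0838 0.008 ]
red_cap_jar 0.66 [0.6377 0.248  0.    ] [0.6346 0.2562 0.008 ]
red_cap_jar 0.58 [0.4509 0.3352 0.    ] [0.45   0.3424 0.008 ]
blue_bottle 0.93 [0.4533 0.3339 0.    ] [0.4523 0.3411 0.008 ]
```

Call:
step_arm(
  targets="176 110 0 0;176 110 0 0;176 110 0 0;176 110 0 0;176 110 0 0;176 110 0 0;176 110 0 0;176 110 0 0",
)

```text
t: 25.35
tcp_pos: [0.632, 0.2488, 0.1176]
tool_rot: [0.752, 0.659, -0.002, -0.001]
force: [0.4, 0.3, 0.7]
finger_gap: 0.652
gripper_force: 0.0
```

```bash
python3 -c "
from h import *
rep(); go((.635,.2505,.022),82.3)"
```

```text
t 25.35 tcp [0.632  0.2488 0.1176] th 82.5 F [0.4 0.3 0.7] gap 0.652 gf 0.0
shift mm [  2.1   2.8 117.2] turn 0.2
```

Call:
step_arm(
  targets="1 1 40 0;1 1 70 0;1 1 90 0;1 1 105 0;1 1 114 0;1 1 119 0;1 1 119 0;1 1 119 0",
)

```text
t: 26.15
tcp_pos: [0.6355, 0.2513, 0.0005]
tool_rot: [0.751, 0.66, 0.001, 0.0]
force: [0.1, 0.4, 0.1]
finger_gap: 0.654
gripper_force: 0.0
```

Call:
step_arm(
  targets="0 0 0 0;0 0 0 0;0 0 0 0;0 0 0 0;0 0 0 0;0 0 0 0;0 0 0 0",
  gripper=1,
)

```text
t: 26.85
tcp_pos: [0.6356, 0.2515, 0.0005]
tool_rot: [0.751, 0.66, 0.001, 0.0]
force: [0.1, 0.2, 5.6]
finger_gap: 0.329
gripper_force: 24.8
```

```bash
python3 -c "
from h import *
rep(); go((.4867,-.0245,.13),82.3)"
```

```text
t 26.85 tcp [6.356e-01 2.515e-01 5.000e-04] th 82.6 F [0.1 0.2 5.6] gap 0.329 gf 24.8
shift mm [-293.  -112.  -107.9] turn 0.3
```

Call:
step_arm(
  targets="0 0 -15 0;0 0 -40 0;0 0 -70 0;0 0 -95 0;0 0 -108 0;-20 -8 -108 0;-50 -19 -108 0;-85 -33 -108 0;-120 -46 -108 0;-155 -59 -108 0;-190 -73 -108 0;-220 -84 -108 0",
)

```text
t: 28.05
tcp_pos: [0.5209, 0.0427, 0.1072]
tool_rot: [0.752, 0.66, -0.001, -0.001]
force: [0.4, -0.6, -0.2]
finger_gap: 0.327
gripper_force: 24.9
```

Call:
step_arm(
  targets="-30 -12 0 0;-55 -21 0 0;-68 -26 0 0;-73 -28 0 0;-73 -28 0 0;-73 -28 0 0;-73 -28 0 0",
)

```text
t: 28.75
tcp_pos: [0.4863, -0.024, 0.1075]
tool_rot: [0.751, 0.66, 0.0, 0.0]
force: [0.3, 0.1, -0.3]
finger_gap: 0.328
gripper_force: 24.9
```

```bash
python3 -c "
from h import *
rep(); go((.4867,-.0245,.0325),82.3)"
```

```text
t 28.75 tcp [ 0.4863 -0.024   0.1075] th 82.6 F [ 0.3  0.1 -0.3] gap 0.328 gf 24.9
shift mm [-0.4  0.4 96.6] turn 0.3
```

Call:
step_arm(
  targets="0 0 25 0;0 0 48 0;0 0 66 0;0 0 78 0;0 0 87 0;0 0 93 0;0 0 96 0;0 0 96 0;0 0 96 0",
)

```text
t: 29.65
tcp_pos: [0.4861, -0.0249, 0.0119]
tool_rot: [0.751, 0.66, 0.0, 0.0]
force: [-0.9, -0.4, -0.6]
finger_gap: 0.328
gripper_force: 24.9
```

Call:
step_arm(
  targets="0 0 1 0;0 0 2 0;0 0 2 0;0 0 2 0",
)

```text
t: 30.05
tcp_pos: [0.4858, -0.0249, 0.0096]
tool_rot: [0.751, 0.66, 0.0, 0.0]
force: [0.0, 0.3, -0.4]
finger_gap: 0.325
gripper_force: 24.9
```

Call:
step_arm(
  targets="0 0 1 0;0 0 1 0;0 0 1 0",
)

```text
t: 30.35
tcp_pos: [0.4859, -0.0248, 0.0086]
tool_rot: [0.751, 0.66, 0.0, 0.0]
force: [-0.1, -0.2, 0.8]
finger_gap: 0.327
gripper_force: 25.0
```

Call:
step_arm(
  targets="0 0 0.6 0;0 0 0.6 0;0 0 0.6 0",
)

```text
t: 30.65
tcp_pos: [0.486, -0.0248, 0.0085]
tool_rot: [0.751, 0.66, 0.0, 0.0]
force: [0.7, -0.4, 6.7]
finger_gap: 0.326
gripper_force: 25.4
```

Call:
step_arm(
  targets="0 0 0 0;0 0 0 0;0 0 0 0;0 0 0 0;0 0 -10 0;0 0 -30 0;0 0 -60 0;0 0 -100 0;0 0 -110 0;0 0 -110 0",
  gripper=0.35,
)

```text
t: 31.65
tcp_pos: [0.4871, -0.0252, 0.12]
tool_rot: [0.751, 0.66, 0.001, 0.002]
force: [0.5, 1.0, -1.3]
finger_gap: 0.656
gripper_force: 0.0
```

```bash
python3 -c "
from h import *
rep(); go((.4505,.340,.14),82.3)
manip.snapshot('side')
for q in ('grey_cap_jar','red_cap_jar','blue_bottle'):
  for d in manip.mark_of('side',q)[:4]: print(q,round(d['p'],2),at('side',d['position'],0).round(4),at('side',d['position'],.008).round(4))"
```

```text
t 31.65 tcp [ 0.4871 -0.0252  0.12  ] th 82.6 F [ 0.5  1.  -1.3] gap 0.656 gf 0.0
shift mm [357.4 -83.5   1.6] turn 0.3
grey_cap_jar 0.47 [0.5032 0.08   0.    ] [0.5016 0.0901 0.008 ]
red_cap_jar 0.52 [ 0.4835 -0.0281  0.    ] [ 0.4821 -0.0167  0.008 ]
red_cap_jar 0.31 [0.5361 0.2558 0.    ] [0.5342 0.2639 0.008 ]
blue_bottle 0.93 [0.4508 0.3401 0.    ] [0.4498 0.3472 0.008 ]
blue_bottle 0.9 [0.5539 0.3973 0.    ] [0.5518 0.4038 0.008 ]
```

Call:
step_arm(
  targets="357 -83 0 0;357 -83 0 0;357 -83 0 0;357 -83 0 0;357 -83 0 0;357 -83 0 0;357 -83 0 0;357 -83 0 0;357 -83 0 0;357 -83 0 0;357 -83 0 0",
)

```text
t: 32.95
tcp_pos: [0.4494, 0.3381, 0.1172]
tool_rot: [0.752, 0.659, -0.001, -0.0]
force: [-0.1, -0.9, -0.2]
finger_gap: 0.649
gripper_force: 0.0
```

```bash
python3 -c "
from h import *
rep(); go((.4505,.340,.018),82.3)"
```

```text
t 32.95 tcp [0.4494 0.3381 0.1172] th 82.5 F [-0.1 -0.9 -0.2] gap 0.649 gf 0.0
shift mm [  2.1   0.8 120.8] turn 0.2
```

Call:
step_arm(
  targets="1 0 40 0;1 0 70 0;1 0 90 0;1 0 105 0;1 0 115 0;1 0 122 0;1 0 122 0;1 0 122 0;1 0 122 0",
)

```text
t: 33.85
tcp_pos: [0.4504, 0.3411, -0.0033]
tool_rot: [0.751, 0.66, 0.001, 0.0]
force: [-0.3, -0.2, 0.9]
finger_gap: 0.649
gripper_force: 0.0
```

```bash
python3 -c "
from h import *
rep(); go((.4505,.340,.018),82.3)"
```

```text
t 33.85 tcp [ 0.4504  0.3411 -0.0033] th 82.6 F [-0.3 -0.2  0.9] gap 0.649 gf 0.0
shift mm [-1.1  0.2  0.3] turn 0.3
```

Call:
step_arm(
  targets="0 0 0 0;0 0 0 0;0 0 0 0;0 0 0 0;0 0 0 0;0 0 0 0;0 0 0 0",
  gripper=1,
  squeeze=30,
)

```text
t: 34.55
tcp_pos: [0.4502, 0.3413, -0.0034]
tool_rot: [0.751, 0.66, 0.001, 0.0]
force: [-1.2, 0.2, 6.2]
finger_gap: 0.316
gripper_force: 29.5
```

Call:
step_arm(
  targets="0 0 -8 0;0 0 -20 0;0 0 -45 0;0 0 -75 0;0 0 -100 0;0 0 -110 0;0 0 -110 0;0 0 -110 0",
)

```text
t: 35.35
tcp_pos: [0.4492, 0.3406, 0.1054]
tool_rot: [0.751, 0.66, -0.001, -0.0]
force: [0.1, 0.3, -1.1]
finger_gap: 0.321
gripper_force: 29.8
```

```bash
python3 -c "
from h import *
rep(); go((.4945,.033,.127),82.3)"
```

```text
t 35.35 tcp [0.4492 0.3406 0.1054] th 82.6 F [ 0.1  0.3 -1.1] gap 0.321 gf 29.8
shift mm [-299.1   84.8    0. ] turn 0.3
```

Call:
step_arm(
  targets="-15 4 0 0;-40 11 0 0;-70 20 0 0;-105 30 0 0;-140 40 0 0;-175 50 0 0;-210 60 0 0;-245 69 0 0;-270 77 0 0;-290 82 0 0;-299 85 0 0;-299 85 0 0",
)

```text
t: 36.55
tcp_pos: [0.4949, 0.032, 0.1051]
tool_rot: [0.752, 0.659, -0.001, -0.001]
force: [0.6, 0.3, -0.3]
finger_gap: 0.315
gripper_force: 29.8
```

Call:
step_arm(
  targets="0 0 0 0;0 0 0 0;0 0 0 0",
)

```text
t: 36.85
tcp_pos: [0.495, 0.0344, 0.1058]
tool_rot: [0.751, 0.66, -0.0, -0.0]
force: [0.7, 0.2, -0.3]
finger_gap: 0.319
gripper_force: 29.8
```

```bash
python3 -c "
from h import *
rep(); go((.4945,.033,.0285),82.3)
im=manip.snapshot('side')
m=manip.masks_of('side','blue_bottle')
for d in m[:3]:
  ys,xs=np.where(d['pixels']); print(round(d['p'],2),d['position'],xs.min(),xs.max(),ys.min(),ys.max())
p,_,_=state()
print('pred base',proj('side',(p[0],p[1],p[2]+.0216-.0183)), 'near edge',proj('side',(p[0],p[1]+.0145,p[2]+.0033)))"
```

```text
t 36.85 tcp [0.495  0.0344 0.1058] th 82.7 F [ 0.7  0.2 -0.3] gap 0.319 gf 29.8
shift mm [-1.5 -0.3 98.9] turn 0.4
0.9 [280.1, 367.0] 270 290 348 378
0.84 [361.2, 175.1] 354 368 160 187
pred base [359.06066148 183.7874843 ] near edge [357.80191363 188.04013372]
```

Call:
step_arm(
  targets="-1 0 25 0;-1 0 50 0;-1 0 68 0;-1 0 80 0;-1 0 89 0;-1 0 95 0;-1 0 98 0;-1 0 98 0;-1 0 98 0",
)

```text
t: 37.85
tcp_pos: [0.4957, 0.0324, 0.0083]
tool_rot: [0.751, 0.66, 0.0, 0.0]
force: [-0.5, -0.2, -0.4]
finger_gap: 0.319
gripper_force: 29.8
```

Call:
step_arm(
  targets="0 0 1 0;0 0 2 0;0 0 2 0;0 0 2 0",
)

```text
t: 38.25
tcp_pos: [0.4953, 0.0324, 0.006]
tool_rot: [0.751, 0.66, 0.0, 0.0]
force: [-0.5, 0.5, -0.7]
finger_gap: 0.319
gripper_force: 29.8
```

Call:
step_arm(
  targets="0 0 1 0;0 0 1 0;0 0 1 0",
)

```text
t: 38.55
tcp_pos: [0.4952, 0.0324, 0.0049]
tool_rot: [0.751, 0.66, -0.0, -0.0]
force: [0.1, -0.1, -0.1]
finger_gap: 0.319
gripper_force: 29.8
```

Call:
step_arm(
  targets="0 0 0.6 0;0 0 0.6 0;0 0 0.6 0",
)

```text
t: 38.85
tcp_pos: [0.4953, 0.0324, 0.0046]
tool_rot: [0.751, 0.66, 0.0, 0.0]
force: [-0.4, 0.9, 3.4]
finger_gap: 0.321
gripper_force: 30.2
```

Call:
step_arm(
  targets="0 0 0 0;0 0 0 0;0 0 0 0;0 0 0 0;0 0 -10 0;0 0 -30 0;0 0 -60 0;0 0 -100 0;0 0 -120 0;0 0 -120 0",
  gripper=0.35,
)

```text
t: 39.85
tcp_pos: [0.4976, 0.0322, 0.1279]
tool_rot: [0.751, 0.66, 0.002, 0.003]
force: [0.4, 0.3, -0.5]
finger_gap: 0.648
gripper_force: 0.0
```

```bash
python3 -c "
from h import *
rep(); go((.660,-.068,.15),0)
for cam in ('side','top'):
 manip.snapshot(cam)
 for q in ('grey_cap_jar','red_cap_jar','blue_bottle'):
  for d in manip.masks_of(cam,q)[:4]:
   ys,xs=np.where(d['pixels']); print(cam,q,round(d['p'],2),at(cam,d['position'],.03).round(4)[:2],'w,h',np.ptp(xs),np.ptp(ys))"
```

```text
t 39.85 tcp [0.4976 0.0322 0.1279] th 82.6 F [ 0.4  0.3 -0.5] gap 0.648 gf 0.0
shift mm [-78.3 174.   -0.5] turn 82.6
side grey_cap_jar 0.75 [0.4984 0.0854] w,h 13 25
side red_cap_jar 0.63 [ 0.4875 -0.0344] w,h 14 22
side blue_bottle 0.78 [0.5489 0.409 ] w,h 23 32
side blue_bottle 0.48 [0.4943 0.0276] w,h 13 21
top grey_cap_jar 0.74 [0.5008 0.0901] w,h 13 14
top blue_bottle 0.75 [0.55   0.3954] w,h 13 14
```

Call:
step_arm(
  targets="-78 174 0 82;-78 174 0 82;-78 174 0 82;-78 174 0 82;-78 174 0 82;-78 174 0 82;-78 174 0 82;-78 174 0 82;-78 174 0 82;-78 174 0 82;-78 174 0 82;-78 174 0 82",
  gripper=0.6,
)

```text
t: 41.45
tcp_pos: [0.6573, -0.0674, 0.1235]
tool_rot: [1.0, 0.006, -0.001, -0.0]
force: [0.3, -1.3, 0.3]
finger_gap: 0.403
gripper_force: 0.0
```

```bash
python3 -c "
from h import *
rep(); go((.660,-.068,.074),0)
manip.snapshot('side')
for d in manip.recognise('side','keeper'): print(d['p'],d['position'],at('side',d['position'],.075))"
```

```text
t 41.45 tcp [ 0.6573 -0.0674  0.1235] th 0.7 F [ 0.3 -1.3  0.3] gap 0.403 gf 0.0
shift mm [ 2.7  0.7 71.1] turn 0.7
0.73 [314.1, 170.9] [ 0.59725043 -0.05006952  0.075     ]
```

Call:
step_arm(
  targets="2 0 20 1;2 0 38 1;2 0 50 1;2 0 60 1;2 0 67 1;2 0 71 1;2 0 71 1;2 0 71 1",
)

```text
t: 42.35
tcp_pos: [0.6601, -0.0675, 0.0538]
tool_rot: [1.0, -0.004, 0.0, 0.0]
force: [0.5, 0.3, 0.0]
finger_gap: 0.4
gripper_force: 0.0
```

```bash
python3 -c "
from h import *
rep()
P=np.array([.481,-.067]); p,t,_=state(); c,n=np.cos(np.radians(t)),np.sin(np.radians(t))
off=.009
for b in (0,10,20,30,40,50,60,70,78,82.3):
  r=np.radians(b); k=P+.18*np.array([np.cos(r),np.sin(r)]); d=k-p[:2]
  print(b,np.round([1e3*(d[0]*c+d[1]*n),1e3*(d[0]*n-d[1]*c)],0),round(t-b,0))"
```

```text
t 42.35 tcp [ 0.6601 -0.0675  0.0538] th -0.4 F [0.5 0.3 0. ] gap 0.4 gf 0.0
0 [ 1. -1.] -0.0
10 [ -2. -32.] -10.0
20 [-10. -62.] -20.0
30 [-24. -90.] -30.0
40 [ -42. -116.] -40.0
50 [ -64. -138.] -50.0
60 [ -90. -156.] -60.0
70 [-119. -169.] -70.0
78 [-143. -176.] -78.0
82.3 [-156. -178.] -83.0
```

Call:
step_arm(
  targets="0 -16 0 -5;-2 -32 0 -10;-6 -47 0 -15;-10 -62 0 -20;-16 -76 0 -25;-24 -90 0 -30;-33 -103 0 -35;-42 -116 0 -40;-53 -127 0 -45;-64 -138 0 -50;-77 -147 0 -55;-90 -156 0 -60",
)

```text
t: 43.55
tcp_pos: [0.5719, 0.0894, 0.0544]
tool_rot: [0.867, 0.498, 0.001, 0.001]
force: [0.7, -0.4, 0.7]
finger_gap: 0.399
gripper_force: 0.4
```

```bash
cat > k.py <<'E'
from h import *
rep()
P=np.array([.481,-.067]); p,t,_=state(); c,n=np.cos(np.radians(t)),np.sin(np.radians(t))
for b in (60,65,70,74,78,80,82.3,84,85.5,87):
  r=np.radians(b); k=P+.18*np.array([np.cos(r),np.sin(r)]); d=k-p[:2]
  print(b,np.round([1e3*(d[0]*c+d[1]*n),1e3*(d[0]*n-d[1]*c)],0),round(t-b,0))
E
python3 k.py
```

```text
t 43.55 tcp [0.5719 0.0894 0.0544] th 59.8 F [ 0.7 -0.4  0.7] gap 0.399 gf 0.4
60 [-1. -0.] -0.0
65 [ -2. -16.] -5.0
70 [ -4. -32.] -10.0
74 [ -6. -44.] -14.0
78 [-10. -56.] -18.0
80 [-12. -62.] -20.0
82.3 [-15. -69.] -23.0
84 [-17. -74.] -24.0
85.5 [-19. -78.] -26.0
87 [-21. -82.] -27.0
```

Call:
step_arm(
  targets="-2 -16 0 -5;-4 -32 0 -10;-6 -44 0 -14;-10 -56 0 -18;-12 -62 0 -20;-15 -69 0 -22;-15 -69 0 -22;-15 -69 0 -22",
)

```text
t: 44.35
tcp_pos: [0.5046, 0.1113, 0.0539]
tool_rot: [0.757, 0.653, 0.001, 0.001]
force: [0.2, -0.4, 0.1]
finger_gap: 0.398
gripper_force: 0.0
```

Call:
step_arm(
  targets="0 -2 0 0;0 -4 0 0;0 -6 0 0;0 -6 0 0;0 -6 0 0",
)

```text
t: 44.85
tcp_pos: [0.499, 0.1121, 0.0535]
tool_rot: [0.757, 0.653, 0.001, 0.001]
force: [2.7, -0.4, -0.0]
finger_gap: 0.399
gripper_force: 1.3
```

Call:
step_arm(
  targets="0 -1 0 0;0 -2 0 0;0 -2 0 0;0 -2 0 0",
)

```text
t: 45.25
tcp_pos: [0.4989, 0.1121, 0.0535]
tool_rot: [0.757, 0.653, 0.002, 0.002]
force: [6.1, -1.0, -2.8]
finger_gap: 0.403
gripper_force: 3.1
```

```bash
python3 k.py | head -1
```

```text
t 45.25 tcp [0.4989 0.1121 0.0535] th 81.6 F [ 6.1 -1.  -2.8] gap 0.403 gf 3.1
```

Call:
step_arm(
  targets="0 -1 0 0;0 -2 0 0;0 -3 0 0;0 -3 0 0",
)

```text
t: 45.65
tcp_pos: [0.4988, 0.1122, 0.0536]
tool_rot: [0.757, 0.653, 0.004, 0.004]
force: [10.1, -1.3, -7.4]
finger_gap: 0.399
gripper_force: 5.2
```

```bash
python3 - <<'E'
from h import *
rep()
im=manip.snapshot('side')
for d in manip.masks_of('side','keeper')[:2]:
    ys,xs=np.where(d['pixels']); print(round(d['p'],2),d['position'],xs.min(),xs.max(),ys.min(),ys.max(),len(xs))
P=np.array([.481,-.067])
for a in (0,.03,.06,.1):
    b=np.radians(82.3)-a; u=np.array([np.cos(b),np.sin(b)])
    print(a,[proj('side',[*(P+r*u),.0665]).round(1).tolist() for r in (.05,.1,.15,.22)])
g=im.astype(int)
for y in (200,210,220,230,240): print(y,[tuple(g[y,x]) if 0 else int(g[y,x].sum()//3) for x in range(325,395,2)])
E
```

```text
t 45.65 tcp [0.4988 0.1122 0.0536] th 81.6 F [10.1 -1.3 -7.4] gap 0.399 gf 5.2
0.93 [347.5, 219.8] 336 374 183 243 381
0 [[366.5, 189.0], [359.0, 202.9], [351.0, 217.7], [338.8, 240.3]]
0.03 [[365.7, 188.9], [357.5, 202.6], [348.6, 217.2], [335.1, 239.5]]
0.06 [[365.0, 188.7], [355.9, 202.2], [346.2, 216.7], [331.5, 238.6]]
0.1 [[364.0, 188.5], [353.9, 201.7], [343.1, 215.9], [326.8, 237.4]]
200 [99, 98, 95, 66, 50, 50, 48, 48, 48, 77, 118, 127, 133, 132, 157, 143, 165, 126, 50, 48, 47, 49, 51, 53, 51, 48, 47, 47, 52, 102, 136, 117, 83, 118, 130]
210 [127, 125, 133, 139, 103, 58, 86, 72, 47, 63, 119, 149, 150, 163, 199, 201, 200, 173, 96, 67, 51, 50, 61, 105, 95, 76, 78, 85, 110, 94, 75, 85, 93, 93, 93]
220 [144, 144, 144, 142, 133, 117, 97, 69, 48, 46, 48, 47, 46, 109, 190, 125, 74, 71, 93, 75, 50, 51, 66, 72, 92, 145, 135, 84, 79, 91, 90, 90, 92, 96, 93]
230 [137, 142, 140, 140, 138, 144, 154, 151, 194, 193, 184, 170, 147, 146, 138, 135, 113, 96, 83, 86, 86, 93, 115, 143, 102, 78, 83, 87, 85, 86, 89, 90, 91, 91, 94]
240 [129, 129, 137, 158, 133, 160, 190, 191, 187, 160, 107, 100, 129, 136, 135, 129, 119, 132, 134, 122, 111, 117, 84, 80, 83, 86, 85, 84, 83, 88, 92, 93, 93, 94, 93]
```

The bar lies on the a = 0 line within a pixel or so, and it's hard against its stop. I'll ease off and lift clear.

Call:
step_arm(
  targets="0 5 0 0;0 9 0 0;0 9 0 0;0 9 -20 0;0 9 -50 0;0 9 -100 0;0 9 -150 0;0 9 -150 0;0 9 -150 0",
)

```text
t: 46.65
tcp_pos: [0.5011, 0.1118, 0.2043]
tool_rot: [0.757, 0.653, 0.0, 0.0]
force: [-1.0, -0.8, -0.1]
finger_gap: 0.403
gripper_force: 0.0
```

Call:
step_arm(
  targets="-100 200 -20 0;-100 200 -20 0;-100 200 -20 0;-100 200 -20 0;-100 200 -20 0;-100 200 -20 0;-100 200 -20 0;-100 200 -20 0",
)

```text
t: 47.45
tcp_pos: [0.6826, -0.0155, 0.2213]
tool_rot: [0.757, 0.653, -0.002, -0.002]
force: [0.1, 0.6, -0.4]
finger_gap: 0.404
gripper_force: 0.0
```

```bash
python3 - <<'E'
from h import *
rep()
P=np.array([.481,-.067])
for cam in ('side','top'):
    im=manip.snapshot(cam); cv2.imwrite(f'pics/end_{cam}.png',im[:,:,::-1]); g=im.astype(int).sum(2)//3
    for q in ('keeper','grey_cap_jar','red_cap_jar','blue_bottle','black_cap_jar','brass_weight'):
        for d in manip.masks_of(cam,q)[:3]:
            ys,xs=np.where(d['pixels']); print(cam,q,round(d['p'],2),np.round(d['position']),at(cam,d['position'],.075 if q=='keeper' else .03).round(3)[:2],np.ptp(xs),np.ptp(ys))
    # bar edges across: brightness profile perpendicular at radii
    for r in (.06,.1,.13,.205):
        b=np.radians(82.3); u=np.array([np.cos(b),np.sin(b)]); v=np.array([u[1],-u[0]])
        print(cam,r,[int(g[tuple(proj(cam,[*(P+r*u+s*v),.066])[::-1].round().astype(int))]) for s in np.arange(-.02,.0201,.004)])
E
```

```text
t 47.45 tcp [ 0.6826 -0.0155  0.2213] th 81.6 F [ 0.1  0.6 -0.4] gap 0.404 gf 0.0
side keeper 0.84 [358. 211.] [0.491 0.072] 43 69
side grey_cap_jar 0.7 [352. 240.] [0.496 0.099] 13 23
side red_cap_jar 0.66 [370. 205.] [ 0.48  -0.018] 12 22
side blue_bottle 0.74 [281. 365.] [0.546 0.406] 20 30
side blue_bottle 0.54 [360. 220.] [0.49  0.034] 11 20
side blue_bottle 0.44 [350. 236.] [0.501 0.088] 12 24
side black_cap_jar 0.89 [307. 297.] [0.541 0.261] 20 32
side brass_weight 0.86 [374. 301.] [0.435 0.25 ] 17 22
side brass_weight 0.41 [359. 242.] [0.483 0.103] 32 16
side 0.06 [88, 82, 86, 152, 192, 193, 191, 154, 154, 133, 131]
side 0.1 [131, 130, 127, 154, 188, 182, 188, 141, 153, 138, 127]
side 0.13 [78, 81, 87, 100, 127, 128, 124, 112, 150, 127, 118]
side 0.205 [142, 145, 94, 118, 133, 158, 181, 169, 145, 141, 127]
top blue_bottle 0.72 [198. 250.] [0.551 0.395] 14 12
top 0.06 [144, 143, 147, 148, 150, 152, 152, 150, 150, 147, 145]
top 0.1 [140, 141, 144, 146, 148, 150, 150, 150, 150, 150, 150]
top 0.13 [142, 143, 143, 146, 145, 147, 147, 146, 146, 145, 146]
top 0.205 [139, 140, 140, 143, 145, 147, 146, 147, 147, 149, 147]
```

```bash
python3 -c "
from station import manip
print(manip.sign_off())"
```

```text
the job is handed in; nothing more can be done
None
```

I packed the carrier and handed it in: all three bottles are upright in their own inserts, the bar is shut against its stop, and the black-capped jar and brass weight weren't touched; I don't have the judge's result.

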